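Press the half-on thread cap home on the splined hub

TASK

On the hub that has the splined shaft standing up in its middle, one of the five black thread caps is only half on its stud. With the fingertips, gently press that cap straight down until it is fully home like its neighbours, then withdraw clear of everything. Do not pull the cap up, and do not touch the other caps, the other hub (its half-on cap is meant to come off) or the loose things on the bench.

Things in the scene. Friction and masses are not known exactly. Their poses are not given: they have to be found in the camera images.
- shaft_hub: the hub to work on: fixed wheel hub lying flange up, origin at the centre of its underside, z up: black body, steel flange 140 mm across with top at 62 mm height, five studs with caps on a circle of 50 mm radius at 0, 72, 144, 216, 288 deg from its x axis; the cap at 0 deg is half on. A splined steel shaft, 29 mm across, rises in its middle to 120 mm height.
- bored_hub: the hub to leave alone, like the other: fixed wheel hub lying flange up, origin at the centre of its underside, z up: black body, steel flange 140 mm across with top at 62 mm height, five studs with caps on a circle of 50 mm radius at 0, 72, 144, 216, 288 deg from its x axis; the cap at 0 deg is half on. In its middle only a low ring, 52 mm across, round a dark bore.
- shaft_hub_seated_caps: the four caps of the splined hub that are already home, black, 20 mm across (22 mm at the foot), 34 mm high, tops at 96 mm height; same origin and axes as that hub
- shaft_hub_cap_top (a point): centre of the flat top, 20 mm across, of the half-on cap of the splined hub: the spot to press, straight down. z up. It is 96 mm above the bench when the cap is home; the nearest other cap is 59 mm away and the shaft axis 50 mm away (centre to centre)
- shaft_hub_cap (a joint): how far the half-on cap of the splined hub stands above its home position, m: 0.014 to 0.020 at the start, 0 when home against a hard stop. It slides down with about 4 N of friction and stays where it is left; over 40 N would crush it
- bored_hub_cap (a joint): the same for the half-on cap of the bored hub, to be left as it is
- bearing_race: loose steel bearing race lying flat, 62 mm outside, 16 mm high, origin at the centre of its underside, to be left alone
- spacer: loose aluminium stepped spacer disc, 60 mm across, 22 mm high, origin at the centre of its underside, to be left alone
- socket: loose steel socket standing on end, 26 mm across, 55 mm high, between the hubs, origin at the centre of its underside, to be left alone
- bolt: loose flanged bolt standing on its head, 28 mm across, 57 mm high, origin at the centre of its underside, to be left alone
- wrench: loose steel wrench lying flat, 190 mm long, to the right of the hubs; its x axis runs along it, to be left alone
- carton: loose small cardboard carton, 85 x 60 x 50 mm, origin at the centre of its underside, to be left alone
- grease_pot: loose green grease pot with a red nozzle, standing upright, 58 mm across, 104 mm high, origin at the centre of its underside, to be left alone

How it is judged:
By the outcome, as a careful person would: the job done as asked, in the order asked, and still so for the second after the job is handed in, with the robot touching nothing.
It also fails if it takes over 30 s, if anything falls off the work surface, if the arm or the gripper's body presses on something with over 40 N, if the wrist force passes 120 N, or if a joint passes its speed limit or range.

ROBOT

A 6-joint arm with a two-finger parallel gripper is mounted at the origin on the work surface. World frame = base frame: x ahead of the robot, y to its left, z up, the work surface at z = 0. Lengths are in m, angles in rad, forces in N, time in s.
With the tool pointing down it reaches from about 0.275 to 0.975 m from the base axis. Payload 8.4 kg.
Tool frame: the origin (TCP) lies midway between the tips of the shut fingers; the grasp point (between the pads) lies 19 mm behind it (robot.grip_depth is the distance from the TCP to the grasp point, in m); z points along the fingers, y is the line along which they close (so a half turn about z gives the same grasp; the last joint's range is limited). The gripper opens to 92 mm and grips with 3 to 60 N. Pads are 20 mm wide; open, the fingers measure 128 mm over their backs; the gripper's body (75 mm by 189 mm) begins 69 mm behind the grasp point.
Start: joints at [-1.136, 0.353, 1.633, -0, 1.155, -0.002], TCP at [0.264, -0.566, 0.215] pointing down, gripper open.
Joint ranges: [-2.63, 2.63], [-0.92, 2.1], [0.06, 2.66], [-1.3, 4.44], [0, 2.69], [-3.02, 3.02]. Speed limits (rad/s): [2.22, 2.22, 2.79, 3.14, 3.14, 3.14].

INTERFACE

Orientations are given as a unit quaternion [w, x, y, z].
In Python, from cell import robot gives the robot as it stands. The module is installed in compiled form; this text tells all that it offers. Calls block until the motion is done:
- robot.movep(position, orientation): joint-space move of the TCP to a pose.
- robot.line_to(position, ori=None, vel=0.15, threshold=None): straight line of the TCP; ori=None keeps the orientation; vel is the mean speed in m/s. With threshold (N) it stops when the force on the tool has changed by that much, and returns True; else False.
- robot.set_joints(angles): joint-space move.
- robot.set_gripper(opening, f_grip=None): finger opening in m; f_grip is the grip in N (None keeps the last); returns when the fingers have stopped.
- robot.hold(seconds).
- robot.solve_ik(position, orientation): joint angles nearest the present ones, or None.
- robot.get_image(name): name is "scene" or "top"; returns the picture (400x640x3 uint8, blue, green, red); there is no depth.
- robot.calibration(name): a dict with "vfov" (degrees; the focal length in pixels is half the picture's height over the tangent of half this angle, whatever the lens; pixels are square), "cx", "cy" (the principal point, pixels), "world_to_cam" (4x4, takes a point from world to camera coordinates). Camera axes: x right, y down, z forward; pixel columns grow to the right and rows downward; lengths in m; the calibration is good to about 2 mm. A picture is of the moment at which its call begins. calibration takes no time and is no camera call.
A pose or a line that the arm cannot do raises robot.MotionError and nothing moves.
- robot.close_job(): hands the job in; it is judged then, once.
Readings, each from a call of its own:
- robot.read_time(): time.
- robot.read_joint_positions(): joint angles.
- robot.read_qvel(): joint speeds.
- robot.read_effort(): joint torques, N m.
- robot.read_eef_pos(): TCP position.
- robot.read_tool_rot(): TCP orientation.
- robot.read_contact_force(): force on the tool from outside, world axes, zero at the start.
- robot.read_ft_torque(): the same for the moment, N m.
- robot.read_gripper_width(): finger opening in m.
- robot.read_gripper_force(): force on a finger pad.
Only numpy, scipy, OpenCV 4.12 (cv2) and the standard library are available. Lean on these libraries where they do the work, as an engineer would, in place of code of your own. Each camera call takes 0.05 s, during which the arm holds its last target. There are 200 camera calls.

## Working session

There is one attempt and no reset: what is moved stays moved. The work goes in short steps, each a Python script; the robot and the scene stay as the last script left them, time stands still between calls to the robot, and variables do not carry over. Pictures are saved under pics/ and viewed, at most 10 in all, crops included, and the job is handed in when it is done.

```bash
mkdir -p pics
python3 - <<'E'
from cell import robot
import cv2
for n in("scene","top"):
    cv2.imwrite(f"pics/{n}0.png",robot.get_image(n)); print(n,robot.calibration(n))
print(robot.read_tool_rot(),robot.read_time())
E
```

```text
scene {'vfov': 44.30038937111399, 'cx': 310.98113357602074, 'cy': 198.9879268131961, 'world_to_cam': array([[ 0.72945001,  0.68400113,  0.00671803, -0.40995924],
       [ 0.37581173, -0.39253795, -0.83945191, -0.15963044],
       [-0.57154897,  0.61486292, -0.54339246,  1.62594593],
       [ 0.        ,  0.        ,  0.        ,  1.        ]])}
top {'vfov': 54.193746257452396, 'cx': 320.8841730997774, 'cy': 199.62589308587687, 'world_to_cam': array([[-0.02144639, -0.99952207,  0.02226417, -0.01573695],
       [-0.99338467,  0.01879127, -0.11328626,  0.56119148],
       [ 0.11281375, -0.02454647, -0.99331291,  1.03886321],
       [ 0.        ,  0.        ,  0.        ,  1.        ]])}
[-5.76465860e-04  9.76247010e-01  2.16659709e-01 -1.13617778e-04] 0.1
```

View pics/scene0.png

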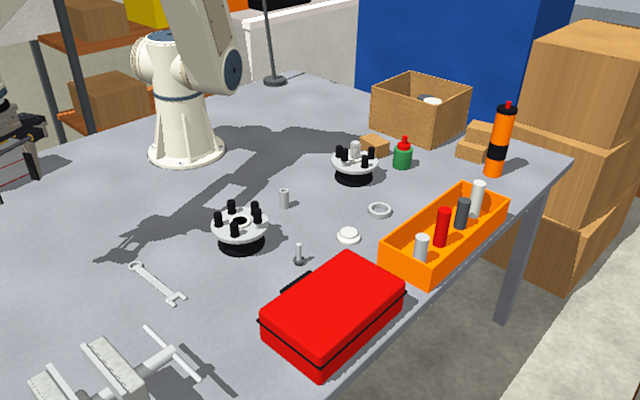

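View pics/top0.png

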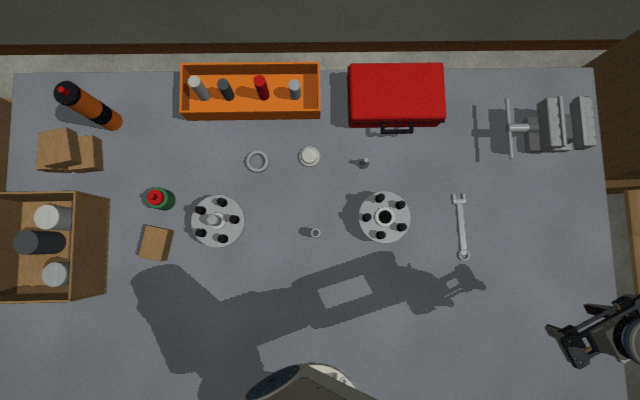

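The splined hub is at about (218,221) in top and (354,160) in scene, with the bored hub at (385,217) in top. I'll enlarge the splined hub in both views.

Run:
```python
import cv2,numpy as np
a=cv2.imread("pics/top0.png")[185:255,175:265];b=cv2.imread("pics/scene0.png")[130:200,315:395]
a=cv2.resize(a,None,fx=8,fy=8,interpolation=cv2.INTER_CUBIC);b=cv2.resize(b,None,fx=8,fy=8,interpolation=cv2.INTER_CUBIC)
cv2.imwrite("pics/a.png",a);cv2.imwrite("pics/b.png",b)
```

```text
(no output)
```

View pics/a.png

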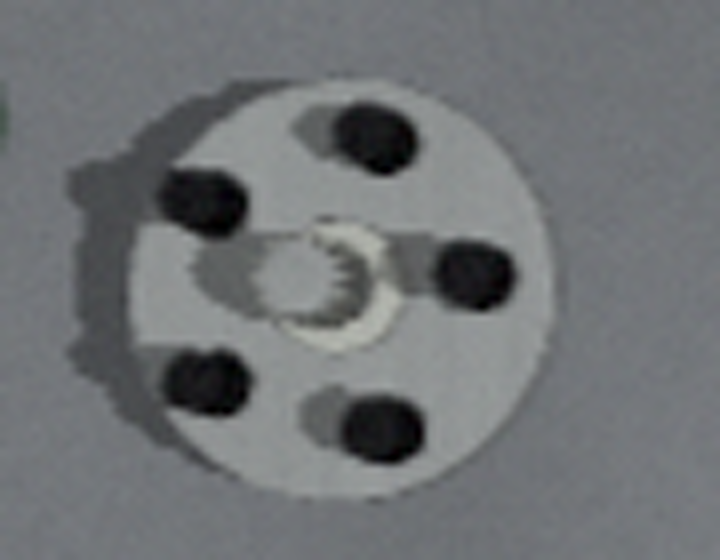

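View pics/b.png

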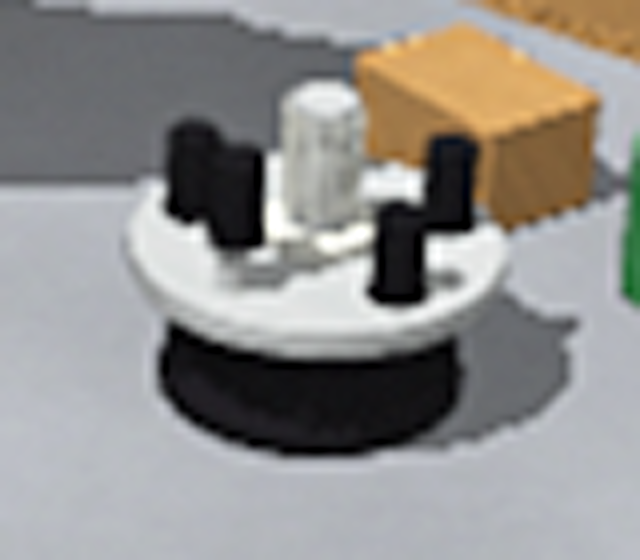

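```bash
cat > fit.py <<'E'
import cv2,numpy as np
from scipy.optimize import minimize
from cell import robot
C={n:robot.calibration(n) for n in("scene","top")}
def proj(n,P):
    c=C[n];P=np.atleast_2d(P);q=P@c["world_to_cam"][:3,:3].T+c["world_to_cam"][:3,3]
    f=200/np.tan(np.radians(c["vfov"]/2));return q[:,:2]/q[:,2:]*f+[c["cx"],c["cy"]]
def unproj(n,uv,z):
    from scipy.optimize import fsolve
    return fsolve(lambda p:proj(n,[p[0],p[1],z])[0]-uv,[.5,0])
t=np.linspace(0,2*np.pi,24,endpoint=False);ring=np.c_[np.cos(t),np.sin(t),0*t]
S=8
def hull(n,c,h):
    P=np.vstack([c+ring*[.011,.011,0]+[0,0,h+.062],c+ring*[.011,.011,0]+[0,0,h+.065],c+ring*[.01,.01,0]+[0,0,h+.096]])
    return cv2.convexHull(proj(n,P).astype(np.float32))[:,0]
def fill(m,o,pts): cv2.fillPoly(m,[np.round(((pts+.5-o)*S-.5)*16).astype(np.int32)],255,shift=4)
E
python3 - <<'E'
from fit import *
win={"top":(175,185,90,70),"scene":(315,130,80,70)}
img={}
for n,(x,y,w,h) in win.items():
    g=cv2.resize(cv2.imread(f"pics/{n}0.png")[y:y+h,x:x+w],None,fx=S,fy=S,interpolation=cv2.INTER_CUBIC).max(2)
    m=(g<75)
    if n=="scene": m[310:]=False
    else:m[:,:]&=g<60
    img[n]=m
c0=unproj("top",np.array([217.4,220.5]),.062)
def shape(n,p,k,hk,off=(0,0)):
    x,y,w,h=win[n];m=np.zeros((h*S,w*S),np.uint8)
    for i in range(5):
        a=p[2]+i*2*np.pi/5
        fill(m,np.array([x,y])+off,hull(n,np.array([p[0]+.05*np.cos(a),p[1]+.05*np.sin(a),0]),hk if i==k else 0))
    if n=="scene":
        # shaft occludes
        P=np.vstack([np.array([p[0],p[1],z])+ring*.0145 for z in(.062,.12)])
        m2=m.copy()*0;fill(m2,np.array([x,y])+off,cv2.convexHull(proj(n,P).astype(np.float32))[:,0])
        for i in range(5):
            a=p[2]+i*2*np.pi/5
            if (np.array([np.cos(a),np.sin(a)])@[-.57,.61])<0:
                fill(m2*0,0,P[:3,:2])if 0 else None
        front=m*0
        for i in range(5):
            a=p[2]+i*2*np.pi/5
            if -.57*np.cos(a)+.61*np.sin(a)<0: fill(front,np.array([x,y])+off,hull(n,np.array([p[0]+.05*np.cos(a),p[1]+.05*np.sin(a),0]),hk if i==k else 0))
        m[m2>0]=0;m|=front
    return m>0
def cost(q,k):
    p=(c0[0]+q[0]/1e3,c0[1]+q[1]/1e3,q[2]/20)
    return sum((shape(n,p,k,q[3]/1e3,q[4:6]if n=="scene" else(0,0))^img[n]).sum() for n in win)/S/S
# phase guess: cap right ~ -90deg
a0=np.radians(-90)*20
print("c0",c0)
for k in range(5):
    best=min((minimize(cost,[0,0,a0+d,17,0,0],args=(k,),method="Nelder-Mead",options=dict(initial_simplex=np.array([0,0,a0+d,17,0,0])+np.vstack([np.zeros(6),np.diag([3,3,2,4,1.5,1.5])]),maxiter=300)) for d in(0,2)),key=lambda r:r.fun)
    q=best.x;p=(c0[0]+q[0]/1e3,c0[1]+q[1]/1e3,q[2]/20);a=p[2]+k*2*np.pi/5
    print(k,round(best.fun,1),np.round(p,4),np.round(q[3:],2),"cap",np.round([p[0]+.05*np.cos(a),p[1]+.05*np.sin(a)],4))
    if k==0 or best.fun<bb: bb=best.fun;B=(p,k,q)
p,k,q=B
for n in win:
    s=shape(n,p,k,q[3]/1e3,q[4:6]if n=="scene" else(0,0))
    cv2.imwrite(f"pics/fit_{n}.png",np.dstack([s*255,img[n]*0,img[n]*255]).astype(np.uint8))
f=np.hstack([cv2.imread("pics/fit_top.png"),cv2.copyMakeBorder(cv2.imread("pics/fit_scene.png"),0,0,0,0,0)])
cv2.imwrite("pics/fit.png",cv2.resize(f,(800,330)))
E
```

```text
c0 [0.50724723 0.24715301]
0 116.6 [ 0.5069  0.2476 -1.5449] [20.58  0.62 -0.38] cap [0.5082 0.1976]
1 189.3 [ 0.507   0.2484 -1.537 ] [-2.65  0.4   0.4 ] cap [0.555  0.2346]
2 184.4 [ 0.5068  0.2484 -1.5401] [-3.1   0.49  0.24] cap [0.535  0.2898]
3 189.8 [ 0.5069  0.2484 -1.5458] [-3.95  0.66  0.22] cap [0.4765 0.2881]
4 187.3 [ 0.507   0.2484 -1.5441] [-1.97  0.69  0.33] cap [0.4599 0.2317]
```

View pics/fit.png

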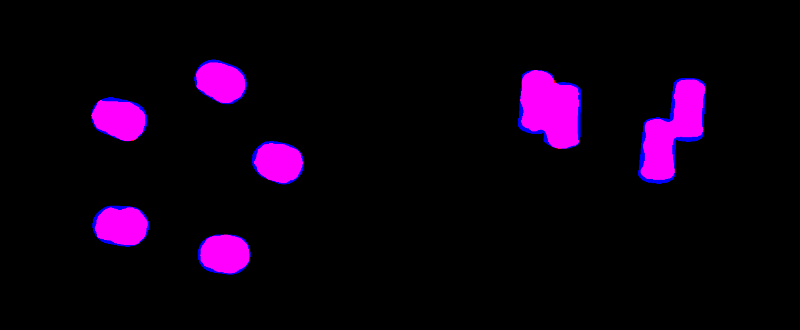

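The raised cap is clearly the one on the −y side of the hub: top centre about (0.508, 0.198), standing about 20 mm up. The hub size fits too. I'll shut the fingers, go above it and look.

Run:
```python
from cell import robot
import cv2,numpy as np
robot.set_gripper(0.0,10)
q=[0,.70711,.70711,0]
robot.movep([.508,.198,.25],q)
robot.line_to([.508,.198,.135])
print(robot.read_eef_pos(),robot.read_joint_positions(),robot.read_contact_force(),robot.read_gripper_width(),robot.read_time())
a=cv2.resize(robot.get_image("scene")[90:200,300:410],(500,500));b=cv2.resize(robot.get_image("top")[180:270,170:230+30],(300,300))
b=cv2.copyMakeBorder(b,0,200,0,0,0)
cv2.imwrite("pics/h.png",np.hstack([a,b]))
```

```text
[0.50858645 0.19813301 0.13568888] [ 3.68744946e-01  3.22121029e-01  1.87678584e+00 -9.83927733e-06
  9.41614594e-01  3.68863305e-01] [0.06452787 0.79616919 0.1255785 ] 6.23472252837388e-05 5.1833
```

View pics/h.png

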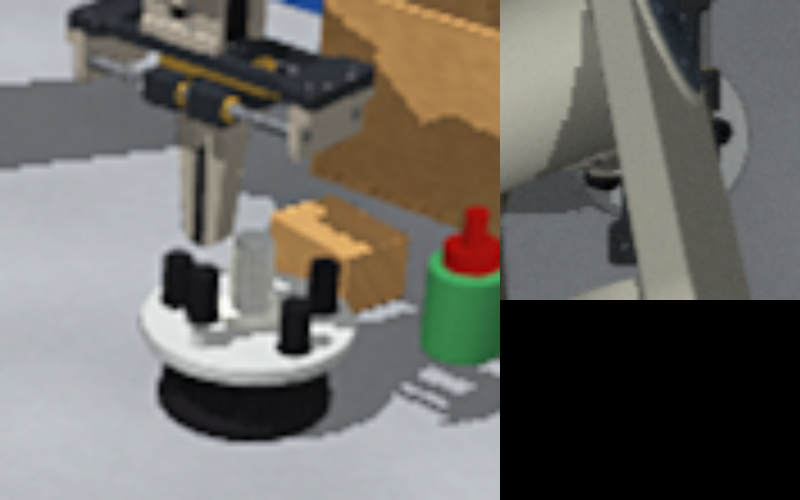

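The fingertips, at crop (205,240), sit straight above the raised cap's top at (203,268), clear of the shaft at (253,235). Pressing now.

Run:
```python
from cell import robot
p=[.508,.198]
def show(s): print(s,robot.read_eef_pos(),robot.read_contact_force(),robot.read_time())
print(robot.line_to([*p,.104],vel=.03,threshold=15)); show("a")
print(robot.line_to([*p,.090],vel=.012,threshold=13)); show("b")
```

```text
False
a [0.5079555  0.19795314 0.10388969] [0.79851436 1.41295296 0.58637828] 6.4667
True
b [0.50808368 0.19802925 0.09634338] [-0.96846205 -0.72859169  6.95263412] 7.1917
```

Run:
```python
from cell import robot
p=[.508,.198]
def show(s): print(s,robot.read_eef_pos(),robot.read_contact_force(),robot.read_time())
print(robot.line_to([*p,.0925],vel=.006,threshold=14)); show("c")
robot.hold(.3); show("d")
```

```text
True
c [0.50805787 0.19803366 0.09635374] [-1.42648715 -0.36229632  5.54563746] 7.5083
d [0.50805638 0.19803557 0.09637083] [-1.3766883  -0.54248805  6.39776569] 7.8083
```

The cap didn't move under further force at 96.35 mm, so it is on the hard stop. I'll withdraw and check.

Run:
```python
from cell import robot
import cv2,numpy as np
robot.line_to([.508,.198,.13],vel=.05)
robot.line_to([.508,.198,.26])
robot.movep([.42,-.15,.28],[0,.70711,.70711,0])
print(robot.read_contact_force(),robot.read_time())
a=cv2.resize(robot.get_image("scene")[130:200,315:395],(457,400),interpolation=cv2.INTER_CUBIC)
b=cv2.resize(robot.get_image("top")[185:255,175:265],(343,267),interpolation=cv2.INTER_CUBIC)
cv2.imwrite("pics/e.png",np.hstack([a,cv2.copyMakeBorder(b,0,133,0,0,0)]))
```

```text
[ 0.34009487 -0.37749422 -0.51658492] 11.0
```

View pics/e.png

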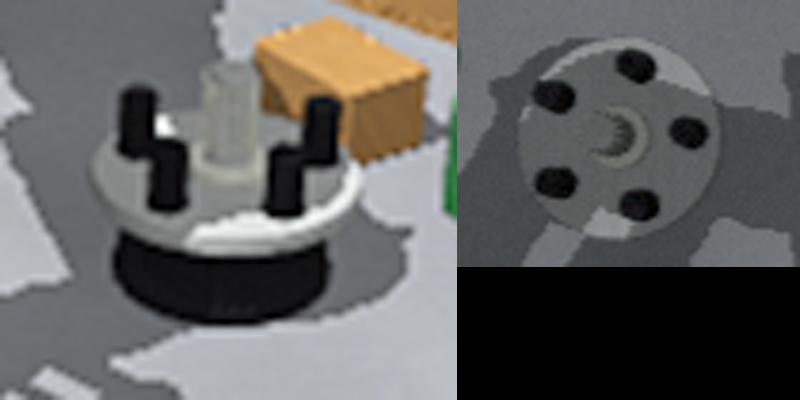

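The pressed cap, at crop (168,175), now has its foot on the flange and is level with its neighbours. The arm is clear.

```bash
python3 -c "
from cell import robot
print(robot.close_job())"
```

```text
the job is handed in; nothing more can be done
None
```

The half-on cap on the splined hub is pressed fully home against its stop; the arm is withdrawn clear of everything, and the job was handed in at about 11 s.

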